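# Lift a hot dish out of the drying oven, cool it on its block and weigh it

### The arm

A 6-joint arm with a two-finger parallel gripper is mounted at the origin on the work surface; the furniture and walls round the work are solid. World frame = base frame: x ahead of the robot, y to its left, z up, the work surface at z = 0. Lengths are in mm, angles in degrees, forces in N, time in s.
With the tool pointing down it reaches from about 300 to 850 mm from the base axis. Payload 4.2 kg.
Tool frame: the origin (TCP) lies at the very end of the fingers, on their centre line; the grasp point (between the pads) lies 19 mm behind it; x points along the fingers, z is the direction in which the jaws open and shut, and the axes are right-handed (so a half turn about x gives the same grasp; the last joint's range is limited). The gripper opens to 91 mm and grips with 3 to 60 N. Pads are 32 mm wide; open, the fingers measure 118 mm over their backs; the gripper's body (76 mm by 178 mm) begins 60 mm behind the grasp point.
Start: joints at [-73.109, 18.312, 89.639, -0, 72.044, -1.146], TCP at [178.039, -546.761, 192.076] pointing down, gripper open.
Joint ranges: [-177.97, 177.97], [-48.28, 115.42], [12.27, 149.76], [-77.06, 257.06], [2.81, 150.46], [-146.56, 146.56]. Speed limits (degrees/s): [147.25, 147.25, 180, 180, 180, 180].

### API

Orientations are given as [roll, pitch, yaw] about the fixed x, y, z axes, in that order (R = Rz(yaw) Ry(pitch) Rx(roll)).
In Python, from workcell import state, grab_frame, camera_info, env, search_frame, place_of gives the robot as it stands.
- The arm moves only by the tool drive_tool, never from a script. Its argument "plan" is a list of rows, each a list of 7 numbers: the turn, a rotation vector about the world's x, y, z in degrees, then the shift along the world's x, y, z in mm, then the finger opening in mm, from 0 to 91.2. In form: [[wx, wy, wz, dx, dy, dz, jaw], ...]. A call has 1 to 10 rows; each row is the pose to reach, as a shift and turn from the pose measured when the call began; what a row does not reach only later rows make up. A row lasts 1/8 s, in which the tool goes at most 62.5 mm and 10.7 degrees, less where a joint would pass 70% of its speed; a pose out of reach is approached as far as the arm can. A call with a gripper value outside its range is refused whole. The fingers move at their own pace and stop on an object; "grip_force" is the grip in N (left out, the last holds). Time passes only in rows, so rows that repeat a pose let the fingers close. It gives the time, the measured TCP pose, the force and the opening at its end, in the units of the state.
- state(): the state, without advancing time (a new reading comes with each control period).
- grab_frame(name): name is "scene" or "top"; returns the picture (480x640x3 uint8, red, green, blue); there is no depth.
- camera_info(name): a dict with "intrinsics" (3x3 intrinsics, pixels), "origin" and "orientation" of the camera in the world. Camera axes: x right, y down, z forward; pixel columns grow to the right and rows downward; lengths in mm; the calibration is good to about 2 mm. A picture is of the moment at which its call begins. camera_info takes no time and is no camera call.
- env.job_done(): hands the job in, once; it reports no verdict.
Trained networks look in the newest picture that a camera, given by its name, has taken for a name from the list of things; names that differ only in an ending like _2 or _b are one class to them, and where a whole thing is asked for, a point or a joint stands for the part that bears it (a point fixed in the world has none). Each returns a list of dicts, best first, with "p" (0 to 1); they miss things now and then, are a little off and sometimes report something else, mostly with a low value. They report only what shows in the picture. A call takes as long as a camera call. They do not tell look-alikes from the thing itself.
- search_frame(camera, label): "rect" ([left, top, right, bottom] as shares, 0 to 1, of the picture: columns of its width, rows of its height, round what is visible of it).
- place_of(camera, label): "location" ([column, row] as shares, 0 to 1, of the picture: columns of its width, rows of its height: a listed point, or the origin of a listed thing).
The state is a dict: "time_s": time; "qpos": joint angles; "qvel": joint speeds; "effort": joint torques, N m; "ee_pos": TCP position; "ee_rot": TCP orientation; "force": force on the tool from outside, world axes, zero at the start; "torque": the same for the moment, N m; "gripper_width": finger opening in mm.
Only numpy, scipy, OpenCV 4.12 (cv2) and the standard library are available. Lean on these libraries where they do the work, as an engineer would, in place of code of your own. Each camera call takes 0.05 s, during which the arm holds its last target. There are 200 camera calls.

### The job

Bring the shallow open dish from the drying oven to the balance. It is too hot for the fingers at first: slide the two-tined lifter under it, carry it out level and lower it onto the ribs of the cooling block, so that the tines end in the grooves and the lifter is left lying there on the bench as you found it. Then take the dish by its sides and set it gently down on the middle of the balance pan, without disturbing the other things on the bench.

Things in the scene. Friction and masses are not known exactly. Their poses are not given: they have to be found in the camera images.
- lifter: Dish lifter, 265 mm long, 200 g: black handle 20 wide x 24 high with a steel fork. Origin under the handle on its flat underside; x towards the fork tips, z up. Handle x = -60 to +70 mm. Fork 4 mm thick, z = 10 to 14: cross-piece (54 wide) at x = 114 to 130, two tines 10 wide centred on y = +-22, to x = 205. Starts parked: handle flat on the bench, tines in the cooling block's grooves.
- lifter_grip (a point): Point inside the lifter's handle, near the point of balance, where it is well held: 30 mm ahead of the lifter's origin and 12 mm above the handle's underside; axes as the lifter's.
- lifter_nest (a point): Point on top of the tines where the middle of the dish's underside belongs when carried: lifter x = 166, y = 0, z = 14 mm. The dish lies between a back stop (face at x = 130, top z = 21.5) and a 3 mm upturned lip at each tine's end (face at x = 202, top z = 17), with 5 mm of play each way.
- dish: Shallow round aluminium dish, open and empty, 64 mm across the rim bead (61 below it) and 18 mm high, straight sides, underside flat and 60 mm across, about 80 g. Origin: the centre of its underside, z up. It starts in the oven; it is the only such dish (the others on the bench are taller and have lids).
- oven: White bench drying oven, 210 wide x 180 deep x 232 high (about 275 with its door folded back on the roof), fixed. Origin on the bench; x points into the oven, z up. The open front is the plane x = -100 mm; opening 168 wide, from z = 98 (chamber floor) to 198 mm; chamber back wall at x = 61. The dish stands inside on steel ribs, its middle 50 mm behind the front.
- oven_seat (a point): Nominal place of the middle of the dish's underside (a few mm off): oven x = -50, y = 0, z = 126 mm, on top of five ribs that run along x (x = -81 to -19, tops z = 126), 6 mm thick, at y = 0, +-9.5, +-34.5. Between them two grooves for the tines, 19 wide, centred on y = +-22, floor z = 101. Axes as the oven's; x is the way the tines go in.
- cooler: Aluminium cooling block on the bench, 68 x 126 x 36 mm, fixed. Origin: centre of its underside; x runs along the ribs, away from the side where the lifter's handle lies. Five ribs along x (x = -31 to +31, tops z = 36), 6 mm thick, at y = 0, +-9.5, +-34.5, leave two grooves 19 wide, centred on y = +-22, floor z = 8. With the lifter flat on the bench its tines lie in them, below the rib tops.
- cooler_seat (a point): Centre of the cooling block's rib tops, z = 36 mm, where the middle of the dish's underside is to stand; axes as the cooling block's.
- balance: Compact white and grey laboratory balance, 176 x 132 mm, fixed. Origin: the centre of its underside, x from its display towards its back, z up. Between it and the cooling block lies a power strip (fixed, 45 mm high) with two plugs and a stiff black lead that arches up to 170 mm above the bench: carry things over with their lowest part above 190 mm.
- balance_pan (a point): Centre of the top of the balance's round steel pan (120 mm across), 58 mm above the bench.
- moisture_dish: Bystander: small lidded aluminium dish, 60 mm across and 34 high, on the bench. Origin: the centre of its underside.
- vial_a: Bystander: screw-cap sample vial, 32 mm across and 72 high, standing on the bench. Origin: the centre of its underside.
- lab_timer: Bystander: flat white timer, 70 x 64 x 18 mm, lying on the bench. Origin: the centre of its underside.
Things that resemble listed ones, but are neither listed nor needed, are in the scene too. Leave any pink look-alike of the cooler alone.

How it is judged:
By the outcome, as a careful person would: the job done as asked, in the order asked, and still so for the second after the job is handed in, with the robot touching nothing.
It also fails if it takes over 72 s, if anything falls off the work surface, if the arm or the gripper's body presses on something with over 40 N, if the wrist force passes 120 N, or if a joint passes its speed limit or range.

## Working session

There is one attempt and no reset: what is moved stays moved. The work goes in short steps, Python scripts to look and compute and a tool call to move; the robot and the scene stay as the last step left them, time stands still between calls to the robot, and variables do not carry over. Pictures are saved under pics/ and viewed, about 8 in all and at most 12, crops included, and the job is handed in when it is done.

Besides the shell and the picture viewer there is one more tool, called after ">>>" by a JSON object that holds its "name" and its "arguments". drive_tool: Moves the arm, as the interface text tells. Its arguments: {"type":"object","properties":{"plan":{"type":"array"},"grip_force":{"type":"number"}},"required":["plan"]}

```bash
mkdir -p pics; cat > h.py <<'E'
import numpy as np, cv2, json
from workcell import state, grab_frame, camera_info, env, search_frame, place_of
from scipy.spatial.transform import Rotation as R
def cam(n):
    c=camera_info(n); K=np.array(c["intrinsics"]); o=np.array(c["origin"]); r=np.array(c["orientation"])
    if r.shape!=(3,3): r=R.from_euler('xyz',r,degrees=True).as_matrix()
    return K,o,r
def ray(n,uv):
    K,o,r=cam(n); d=r@np.linalg.inv(K)@np.array([uv[0],uv[1],1.]); return o,d
def atz(n,uv,z):
    o,d=ray(n,uv); return o+d*(z-o[2])/d[2]
def proj(n,p):
    K,o,r=cam(n); q=K@(r.T@(np.array(p,float)-o)); return q[:2]/q[2]
E
python3 - <<'E'
from h import *
for n in("scene","top"):
    print(n,camera_info(n)); im=grab_frame(n); cv2.imwrite(f"pics/{n}0.png",im[:,:,::-1])
zs=dict(lifter=0,lifter_grip=12,lifter_nest=14,dish=126,oven=0,oven_seat=126,cooler=0,cooler_seat=36,balance=0,balance_pan=58,moisture_dish=0,vial_a=0,lab_timer=0)
for k,z in zs.items():
    for n in("scene","top"):
        for r in place_of(n,k)[:3]:
            uv=np.array(r["location"])*[640,480]; print(k,n,round(r["p"],2),uv.round(0),atz(n,uv,z).round(0))
print(state())
E
```

```text
scene {'intrinsics': array([[447.29405765,   0.        , 325.51672633],
       [  0.        , 447.29405765, 237.11077894],
       [  0.        ,   0.        ,   1.        ]]), 'origin': array([  525.14807897, -1094.00965762,  1267.87375725]), 'orientation': array([-137.81944082,    0.43155628,    8.1833628 ])}
top {'intrinsics': array([[568.99080688,   0.        , 316.25342058],
       [  0.        , 568.99080688, 239.35188561],
       [  0.        ,   0.        ,   1.        ]]), 'origin': array([ 121.43836634,  -35.33829476, 1942.21540028]), 'orientation': array([-172.8747113 ,    0.62205511,  -91.42289379])}
lifter scene 0.75 [311. 302.] [ 346. -258.    0.]
lifter top 0.86 [391. 236.] [ 369. -276.    0.]
lifter_grip scene 0.77 [323. 308.] [ 391. -283.   12.]
lifter_grip top 0.74 [394. 233.] [ 379. -288.   12.]
lifter_nest scene 0.66 [349. 335.] [ 486. -375.   14.]
lifter_nest top 0.94 [418. 200.] [ 489. -373.   14.]
lifter_nest top 0.65 [417. 200.] [ 488. -369.   14.]
dish scene 0.5 [373. 148.] [495. 458. 126.]
dish top 0.37 [263. 205.] [466. 148. 126.]
oven scene 0.62 [380. 168.]
[... 1527 characters left out ...]
 0.]
lab_timer top 0.83 [264. 205.] [489. 158.   0.]
{'time_s': 1.4, 'qpos': array([-7.31086519e+01,  1.83119555e+01,  8.96383381e+01,  2.15864214e-03,
        7.20455992e+01, -1.14877513e+00]), 'qvel': array([-0.08994662,  0.12114269,  0.06575982,  0.06907922, -0.05883209,
        0.00566527]), 'effort': array([ 7.19056952e-04, -4.12355840e+01, -2.32232577e+01,  7.26564182e-02,
        3.77248193e-02,  9.01213696e-06]), 'ee_pos': array([ 178.05756896, -546.75162978,  192.07986213]), 'ee_rot': array([ 25.41606606,  89.99540805, -46.54447609]), 'force': array([-0.67206092,  0.17250676,  0.27232934]), 'torque': array([ 0.01105435,  0.02550918, -0.00123755]), 'gripper_width': 91.12356897863162}
```

View pics/scene0.png

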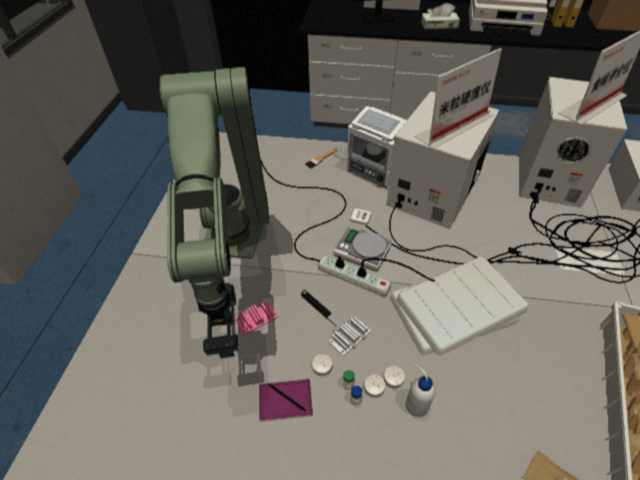

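View pics/top0.png

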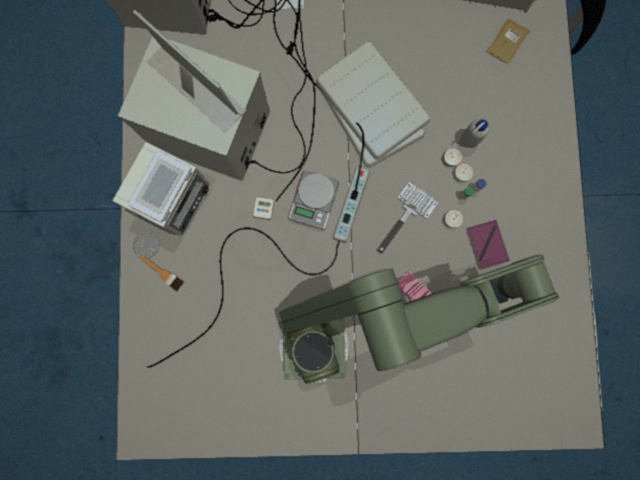

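Pictures 1–2: the white cooler with the lifter is at about (350,335) in scene and (418,200) in top. The pink look-alike is at (256,318) in scene. The oven is at (378,150) in scene and the balance at (363,245). The lidded dishes at (322,365), (375,385) and (394,376) are not the target. The only candidate for the dish is inside the oven, so I'll enlarge there.

```bash
python3 - <<'E'
from h import *
s=cv2.imread("pics/scene0.png"); t=cv2.imread("pics/top0.png")
def crop(im,x,y,w,h): return cv2.resize(im[y:y+h,x:x+w],(400,300),interpolation=cv2.INTER_CUBIC)
a=np.vstack([np.hstack([crop(s,330,95,100,75) ,crop(t,105,135,112,84)]),np.hstack([crop(s,290,280,100,75),crop(t,360,170,100,75)])])
cv2.imwrite("pics/crop0.png",a)
E
```

```text
(no output)
```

View pics/crop0.png

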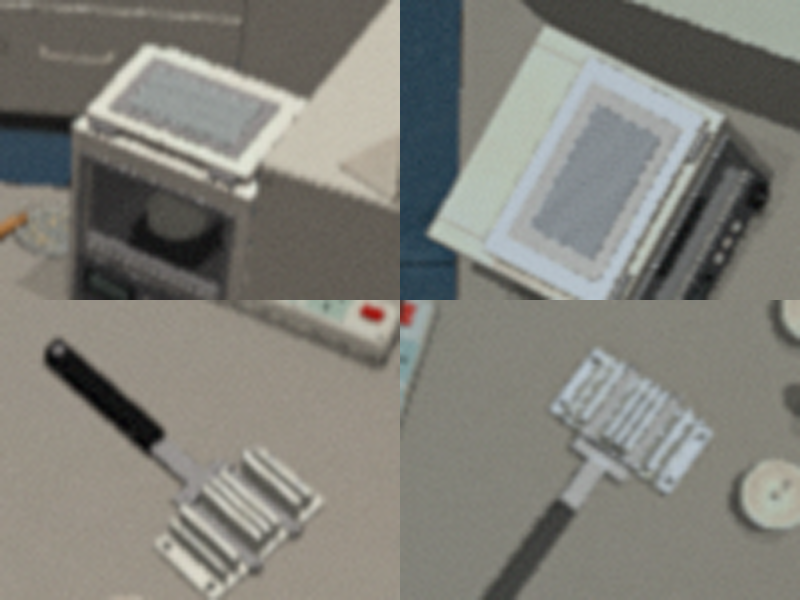

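Picture 3: the open dish shows inside the oven at about (374,149) in the scene image, and it is the only one without a lid. The white cooler holds the lifter's tines. I'll fit the models to the image edges.

```bash
cat > fit.py <<'E'
from h import *
from scipy.optimize import minimize
def avg(n,k=6): return np.mean([grab_frame(n).astype(np.float32) for _ in range(k)],0)
def grads(im):
    g=[cv2.GaussianBlur(im[:,:,c],(0,0),0.8) for c in range(3)]
    gx=np.mean([cv2.Sobel(a,cv2.CV_32F,1,0) for a in g],0); gy=np.mean([cv2.Sobel(a,cv2.CV_32F,0,1) for a in g],0)
    return gx,gy
def fwd(pose,P):
    x,y,a=pose; c,s=np.cos(np.radians(a)),np.sin(np.radians(a))
    return np.stack([x+c*P[:,0]-s*P[:,1],y+s*P[:,0]+c*P[:,1],P[:,2]],1)
def pj(C,Pw):
    K,o,r=C; q=(K@(r.T@(Pw-o).T)).T; return q[:,:2]/q[:,2:]
def score(pose,views):
    t=0
    for C,(gx,gy),segs in views:
        v=0
        for a,b in segs:
            w=np.linspace(.05,.95,25)[:,None]; q=pj(C,fwd(pose,np.array(a,float)*(1-w)+np.array(b,float)*w)).astype(np.float32)
            d=q[-1]-q[0]; n=np.array([-d[1],d[0]])/np.hypot(*d)
            f=lambda g:cv2.remap(g,q[:,:1],q[:,1:],cv2.INTER_LINEAR)
            v+=np.abs(np.mean(f(gx)*n[0]+f(gy)*n[1]))
        t+=v/len(segs)
    return t
def fit(p0,views,rng=(20,20,6),n=9):
    best=sorted(((-score(np.array(p0)+d,views),tuple(np.array(p0)+d)) for d in
      np.stack(np.meshgrid(*[np.linspace(-r,r,n) for r in rng]),-1).reshape(-1,3)))[:4]
    r=min((minimize(lambda p:-score(p,views),b[1],method="Nelder-Mead",options=dict(initial_simplex=np.array(b[1])+np.array([[0,0,0],[3,0,0],[0,3,0],[0,0,1.5]]))) for b in best),key=lambda r:r.fun)
    return r.x,-r.fun
def rect(x0,x1,y0,y1,z): 
    p=[(x0,y0,z),(x1,y0,z),(x1,y1,z),(x0,y1,z)]; return [(p[i],p[(i+1)%4]) for i in range(4)]
def yz(x,y0,y1,z0,z1):
    p=[(x,y0,z0),(x,y1,z0),(x,y1,z1),(x,y0,z1)]; return [(p[i],p[(i+1)%4]) for i in range(4)]
ribs=[s for y in(-34.5,-9.5,0,9.5,34.5) for s in rect(-31,31,y-3,y+3,36)]
M=dict(
 oven=dict(scene=yz(-100,-84,84,98,198)+yz(-100,-105,105,0,232)[1:],top=rect(-100,80,-105,105,232)),
 lifter=dict(scene=rect(-60,70,-10,10,24),top=rect(-60,70,-10,10,24)),
 cooler=dict(scene=ribs,top=ribs))
th=np.linspace(0,2*np.pi,25); c=[(60*np.cos(t),60*np.sin(t),58) for t in th]
M["pan"]=dict(scene=list(zip(c,c[1:])),top=list(zip(c,c[1:])))
E
python3 - <<'E'
from fit import *
I={n:avg(n) for n in("scene","top")}; G={n:grads(I[n]) for n in I}; np.savez("avg0.npz",**I); C={n:cam(n) for n in I}
out={n:cv2.resize(I[n][:,:,::-1],None,fx=4,fy=4,interpolation=cv2.INTER_CUBIC).clip(0,255).astype(np.uint8) for n in I}
for k,p0 in dict(oven=(515,475,60),lifter=(357,-267,-38),cooler=(488,-372,-38),pan=(515,-25,0)).items():
    for use in(("scene","top"),("scene",),("top",)):
        p,s=fit(p0,[(C[n],G[n],M[k][n]) for n in use],n=7 if k=="pan" else 9, rng=(20,20,0.01) if k=="pan" else (20,20,6))
        print(k,use,p.round(1),round(s,1))
        if len(use)==2:
            for n in use:
                for a,b in M[k][n]:
                    q=(pj(C[n],fwd(p,np.array([a,b],float)))*4+1.5).round().astype(int); cv2.line(out[n],tuple(map(int,q[0])),tuple(map(int,q[1])),(0,0,255),1)
def cr(n,u,v): return out[n][int(v*4)-150:int(v*4)+150,int(u*4)-200:int(u*4)+200]
cv2.imwrite("pics/fit0.png",np.vstack([np.hstack([cr("scene",378,150),cr("top",165,187)]),np.hstack([cr("scene",336,318),cr("top",410,210)])]))
E
```

```text
oven ('scene', 'top') [527.2 481.5  61.9] 290.7
oven ('scene',) [533.4 474.5  60.4] 75.0
oven ('top',) [527.2 481.5  61.2] 226.6
lifter ('scene', 'top') [ 360.2 -270.4  -37.5] 325.3
lifter ('scene',) [ 358.4 -273.8  -36.6] 222.8
lifter ('top',) [ 361.9 -267.7  -37.7] 147.0
cooler ('scene', 'top') [ 475.7 -391.9  -37.1] 142.3
cooler ('scene',) [ 487.7 -380.8  -38.4] 92.6
cooler ('top',) [ 492.  -372.9  -38.4] 67.3
pan ('scene', 'top') [522.1 -22.7  -0.6] 207.9
pan ('scene',) [518.4 -20.5   1.6] 129.8
pan ('top',) [525.  -23.6   1.6] 111.2
```

View pics/fit0.png

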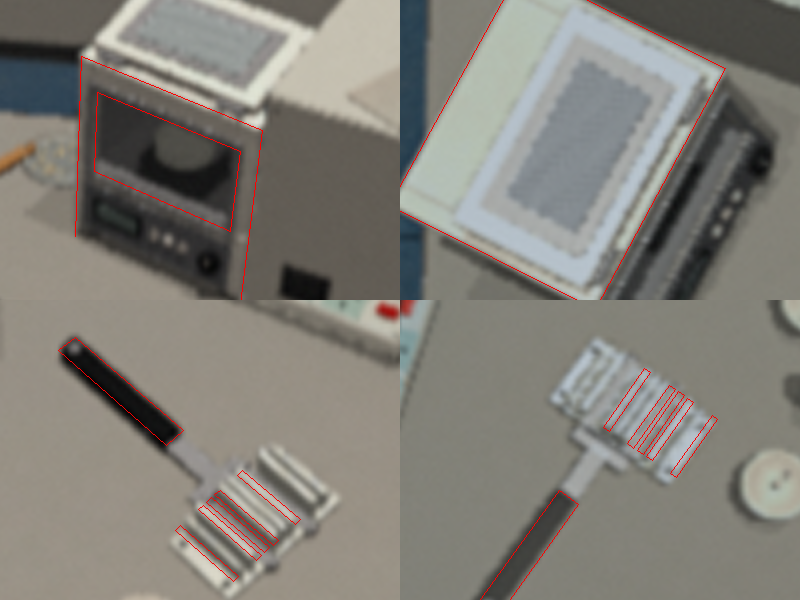

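```bash
cat >> h.py <<'E'
def axes():
    s=state(); r=R.from_euler('xyz',s["ee_rot"],degrees=True).as_matrix(); return s,r
def report(tag=""):
    s,r=axes(); print(tag,"t",round(s["time_s"],2),"pos",np.round(s["ee_pos"],1),"x",r[:,0].round(3),"jaw yaw",round(float(np.degrees(np.arctan2(r[1,2],r[0,2]))),2),"q",np.round(s["qpos"],1),"F",np.round(s["force"],1),"w",round(s["gripper_width"],1))
E
python3 -c "
from h import *; report()"
```

```text
t 2.0 pos [ 178.  -546.8  192.1] x [ 0. -0. -1.] jaw yaw -71.96 q [-73.1  18.3  89.6  -0.   72.   -1.1] F [-0.   0.5 -0.2] w 90.9
```

>>> {"name": "drive_tool", "arguments": {"plan": [[0,0,-55.5,206,258,-72,91],[0,0,-55.5,206,258,-72,91],[0,0,-55.5,206,258,-72,91],[0,0,-55.5,206,258,-72,91],[0,0,-55.5,206,258,-72,91],[0,0,-55.5,206,258,-72,91],[0,0,-55.5,206,258,-72,91],[0,0,-55.5,206,258,-72,91],[0,0,-55.5,206,258,-72,91],[0,0,-55.5,206,258,-72,91]]}}

```text
time_s: 3.25
ee_pos: [383.6, -289.7, 120.3]
ee_rot: [71.4, 90.0, -56.2]
force: [0.1, -0.3, 0.5]
gripper_width: 91.0
```

```bash
python3 - <<'E'
from fit import *
report()
def cr(n,u,v):
    im=cv2.resize(avg(n,2)[:,:,::-1],None,fx=6,fy=6,interpolation=cv2.INTER_CUBIC).clip(0,255).astype(np.uint8)
    p=state()["ee_pos"]
    q=(pj(cam(n),np.array([p]))[0]*6+2.5).round().astype(int); cv2.circle(im,(int(q[0]),int(q[1])),4,(0,255,0),1)
    return im[int(v*6)-300:int(v*6)+300,int(u*6)-200:int(u*6)+200]
cv2.imwrite("pics/g1.png",np.hstack([cr("scene",325,305),cr("top",398,228)]))
E
```

```text
t 3.25 pos [ 383.6 -289.7  120.3] x [ 0.    -0.001 -1.   ] jaw yaw -127.56 q [-38.4  13.4 107.9  -0.   58.7  89.1] F [ 0.1 -0.3  0.5] w 91.0
```

View pics/g1.png

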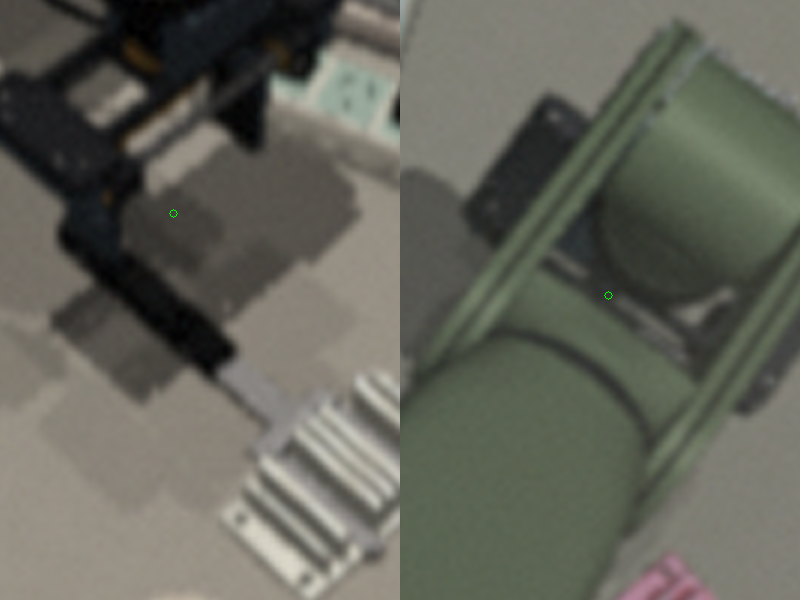

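Picture 5: the fingers straddle the handle and the projected TCP falls mid-handle, so I'll go down.

>>> {"name": "drive_tool", "arguments": {"plan": [[0,0,0,0.5,0.7,-40,60],[0,0,0,0.5,0.7,-75,45],[0,0,0,0.5,0.7,-100,45],[0,0,0,0.5,0.7,-112,45],[0,0,0,0.5,0.7,-117,45],[0,0,0,0.5,0.7,-117,45],[0,0,0,0.5,0.7,-117,45]]}}

```text
time_s: 4.32
ee_pos: [384.9, -288.9, 4.0]
ee_rot: [86.5, 89.9, -41.0]
force: [0.3, 0.5, 0.8]
gripper_width: 44.9
```

>>> {"name": "drive_tool", "arguments": {"plan": [[0,0,0,0,0,0,30],[0,0,0,0,0,0,22],[0,0,0,0,0,0,18],[0,0,0,0,0,0,16],[0,0,0,0,0,0,14],[0,0,0,0,0,0,10],[0,0,0,0,0,0,10]], "grip_force": 45}}

```text
time_s: 5.2
ee_pos: [384.9, -288.9, 3.9]
ee_rot: [85.7, 89.9, -41.9]
force: [-0.1, -0.5, 0.2]
gripper_width: 10.2
```

```bash
python3 - <<'E'
from fit import *
report()
np.savez("avg1.npz",**{n:avg(n,2) for n in("scene","top")})
E
```

```text
t 5.2 pos [ 384.9 -288.9    3.9] x [ 0.001 -0.001 -1.   ] jaw yaw -127.51 q [-38.3  22.  116.2  -0.   41.7  89.3] F [-0.1 -0.5  0.2] w 10.2
```

```bash
python3 - <<'E'
from fit import *
I=np.load("avg1.npz")
im=cv2.resize(I["scene"][:,:,::-1],None,fx=8,fy=8,interpolation=cv2.INTER_CUBIC).clip(0,255).astype(np.uint8)
p=state()["ee_pos"]; q=(pj(cam("scene"),np.array([p,[360.2,-270.4,24]]))*8+3.5)
print(q/8)
for a in q: cv2.circle(im,tuple(int(v) for v in a),4,(0,255,0),1)
cv2.imwrite("pics/g2.png",im[2150:2750,2250:3050])
E
```

```text
[[321.5234383  310.87149928]
 [314.91165842 301.97838137]]
```

View pics/g2.png

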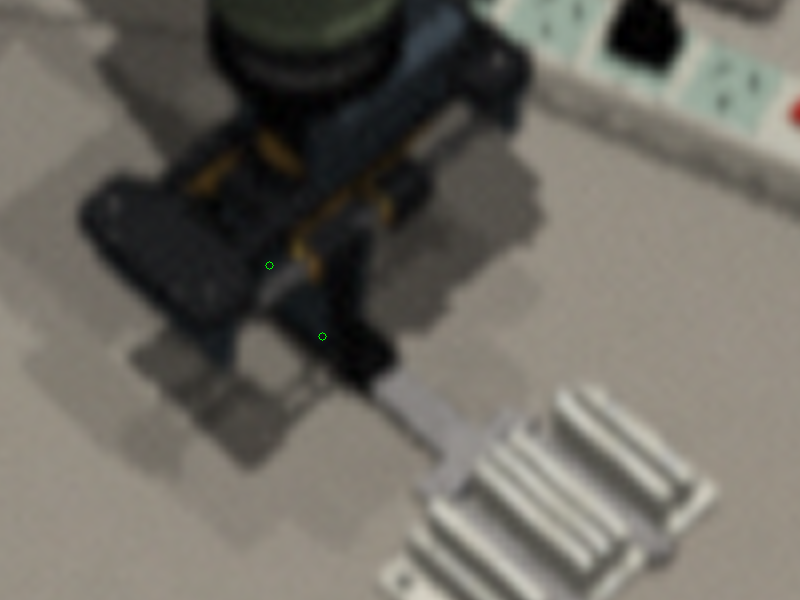

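>>> {"name": "drive_tool", "arguments": {"plan": [[0,0,0,0,0,0,0],[0,0,0,0,0,0,0],[0,0,0,0,0,0,0]]}}

```text
time_s: 5.78
ee_pos: [384.9, -288.9, 3.9]
ee_rot: [86.4, 89.9, -41.1]
force: [-0.1, 0.2, -0.4]
gripper_width: 0.3
```

```bash
python3 - <<'E'
from fit import *
a=avg("scene",4); s=state(); print(s["gripper_width"],s["effort"],s["force"])
def z(a): 
    c=a[290:330,300:340,::-1]; return (255*(cv2.resize(c,(400,400),interpolation=cv2.INTER_CUBIC).clip(0,255)/255)**.6).astype(np.uint8)
cv2.imwrite("pics/g3.png",np.hstack([z(np.load("avg0.npz")["scene"]),z(a)]))
E
```

```text
0.2969767556786874 [-1.07088505e-03 -3.70158863e+01 -1.55817980e+01  2.42921629e-02
 -8.48234841e-02  9.52281130e-05] [ 0.76506554  0.18177351 -0.53384291]
```

View pics/g3.png

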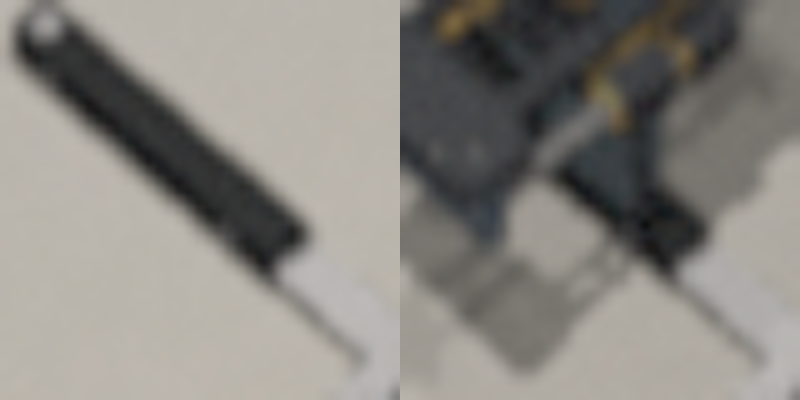

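Picture 7: the fingers closed fully (0.3 mm) and the handle did not move. They seem to have closed above it, about 2 px higher in the image than expected. I'll reopen and feel downwards.

>>> {"name": "drive_tool", "arguments": {"plan": [[0,0,0,0,0,0,45],[0,0,0,0,0,0,45],[0,0,0,0,0,0,45],[0,0,0,0,0,-2,45],[0,0,0,0,0,-4,45],[0,0,0,0,0,-5,45],[0,0,0,0,0,-5,45]]}}

```text
time_s: 6.85
ee_pos: [384.8, -288.9, -1.2]
ee_rot: [85.6, 89.9, -41.9]
force: [-0.2, 0.4, 0.7]
gripper_width: 45.0
```

>>> {"name": "drive_tool", "arguments": {"plan": [[0,0,0,0,0,-2,45],[0,0,0,0,0,-4,45],[0,0,0,0,0,-6,45],[0,0,0,0,0,-6,45]]}}

```text
time_s: 7.35
ee_pos: [384.7, -288.8, -7.4]
ee_rot: [83.5, 89.9, -44.0]
force: [-0.5, -0.9, 0.1]
gripper_width: 44.9
```

>>> {"name": "drive_tool", "arguments": {"plan": [[0,0,0,0,0,-2,45],[0,0,0,0,0,-4,45],[0,0,0,0,0,-5,45],[0,0,0,0,0,-5,45]]}}

```text
time_s: 7.85
ee_pos: [384.6, -288.7, -12.5]
ee_rot: [83.7, 89.9, -43.8]
force: [-0.7, -0.1, 0.8]
gripper_width: 44.9
```

>>> {"name": "drive_tool", "arguments": {"plan": [[0,0,0,0,0,-3,35],[0,0,0,0,0,-3,26],[0,0,0,0,0,-3,20],[0,0,0,0,0,-3,15],[0,0,0,0,0,-3,15]], "grip_force": 5}}

```text
time_s: 8.48
ee_pos: [384.6, -288.7, -15.5]
ee_rot: [82.4, 89.9, -45.1]
force: [-0.0, -0.2, -2.6]
gripper_width: 20.2
```

The handle is felt now: width 20.2 at a reported z of −15.5. The real fingertip therefore sits well above what is reported. I'll find the bench with the jaws slightly open.

>>> {"name": "drive_tool", "arguments": {"plan": [[0,0,0,0,0,0,30],[0,0,0,0,0,0,30],[0,0,0,0,0,-3,30],[0,0,0,0,0,-6,30],[0,0,0,0,0,-6,30]]}}

```text
time_s: 9.1
ee_pos: [384.6, -288.7, -21.6]
ee_rot: [82.4, 89.9, -45.1]
force: [-0.1, 0.5, 1.1]
gripper_width: 29.7
```

>>> {"name": "drive_tool", "arguments": {"plan": [[0,0,0,0,0,-3,30],[0,0,0,0,0,-5,30],[0,0,0,0,0,-5,30]]}}

```text
time_s: 9.48
ee_pos: [384.7, -288.8, -21.8]
ee_rot: [85.7, 89.9, -41.9]
force: [-9.5, 7.3, 48.3]
gripper_width: 30.1
```

The bench is at a reported z of about −21.7, so the real tip is about 21.6 mm higher than reported with the tool pointing down. I'll back off 3 mm and grip.

>>> {"name": "drive_tool", "arguments": {"plan": [[0,0,0,0,0,3,30],[0,0,0,0,0,3,30],[0,0,0,0,0,3,24],[0,0,0,0,0,3,18],[0,0,0,0,0,3,12],[0,0,0,0,0,3,12]], "grip_force": 45}}

```text
time_s: 10.22
ee_pos: [384.4, -288.6, -19.2]
ee_rot: [82.8, 89.9, -44.7]
force: [0.1, -0.6, -2.6]
gripper_width: 19.6
```

```bash
python3 - <<'E'
from fit import *
report()
I={n:avg(n,3) for n in("scene","top")}; np.savez("avg2.npz",**I)
C=cam("scene")
M2=rect(114,205,-27,27,14)+rect(-60,70,-10,10,24)[1:]
print(fit((360,-271,-37.5),[(C,grads(I["scene"]),M["lifter"]["scene"][:3])],rng=(10,10,3)))
E
```

```text
t 10.22 pos [ 384.4 -288.6  -19.2] x [ 0.001 -0.001 -1.   ] jaw yaw -127.51 q [-38.3  24.  117.6  -0.   38.3  89.3] F [ 0.1 -0.6 -2.6] w 19.6
(array([ 356.26869413, -276.99407822,  -34.96958879]), np.float64(96.99805450439453))
```

Gripped (19.6 mm). I'll lift slowly, then check.

>>> {"name": "drive_tool", "arguments": {"plan": [[0,0,0,0,0,5,12],[0,0,0,0,0,20,12],[0,0,0,0,0,50,12],[0,0,0,0,0,90,12],[0,0,0,0,0,135,12],[0,0,0,0,0,180,12],[0,0,0,0,0,215,12],[0,0,0,0,0,230,12],[0,0,0,0,0,230,12]]}}

```text
time_s: 11.65
ee_pos: [384.8, -288.8, 211.5]
ee_rot: [87.2, 89.8, -40.3]
force: [-0.0, 0.3, -2.4]
gripper_width: 19.7
```

>>> {"name": "drive_tool", "arguments": {"plan": [[0,0,10,-5,10,0,12],[0,0,20,-10,25,0,12],[0,0,30,-20,45,0,12],[0,0,40,-30,70,0,12],[0,0,50,-35,95,0,12],[0,0,60,-40,120,0,12],[0,0,70,-40,145,0,12],[0,0,80,-40,170,0,12],[0,0,90,-40,190,0,12],[0,0,98.5,-40,200,0,12]]}}

```text
time_s: 12.9
ee_pos: [343.3, -87.5, 209.6]
ee_rot: [147.3, 89.7, 118.6]
force: [-0.0, -0.5, -2.9]
gripper_width: 19.8
```

```bash
python3 - <<'E'
from fit import *
report()
I={n:avg(n,2) for n in("scene","top")}; np.savez("avg3.npz",**I)
E
```

```text
t 12.9 pos [343.3 -87.5 209.6] x [-0.002  0.004 -1.   ] jaw yaw -28.66 q [-16.4  -2.8 112.5   0.2  70.5  12.2] F [-0.  -0.5 -2.9] w 19.8
```

>>> {"name": "drive_tool", "arguments": {"plan": [[0,0,0,5,35,0,12],[0,0,0,10,85,0,12],[0,0,0,15,140,0,12],[0,0,0,22,195,-20,12],[0,0,0,28,245,-50,12],[0,0,0,32,275,-85,12],[0,0,0,32,290,-115,12],[0,0,0,32,290,-130,12],[0,0,0,32,290,-130,12],[0,0,0,32,290,-130,12]]}}

```text
time_s: 14.35
ee_pos: [376.8, 201.1, 80.7]
ee_rot: [117.0, 89.8, 87.8]
force: [0.7, -1.0, -1.9]
gripper_width: 19.5
```

```bash
cat > s4.py <<'E'
from fit import *
report()
I={n:avg(n,6) for n in("scene","top")}; np.savez("avg4.npz",**I)
s,r=axes(); p=s["ee_pos"]; h=p[2]+19.2; yaw=np.degrees(np.arctan2(r[1,2],r[0,2]))+90
c,sn=np.cos(np.radians(yaw)),np.sin(np.radians(yaw)); L=(p[0]-30*c,p[1]-30*sn,yaw); print("lifter pred",np.round(L,1),"h",h)
fork=[((130,-17,14),(205,-17,14)),((130,17,14),(205,17,14)),((130,-27,14),(205,-27,14)),((130,27,14),(205,27,14)),((205,-27,14),(205,-17,14)),((205,17,14),(205,27,14)),((114,-27,14),(130,-27,14)),((114,27,14),(130,27,14)),((114,8,14),(114,27,14)),((114,-27,14),(114,-8,14)),((130,-17,14),(130,17,14))]
fork=[tuple(np.array(a,float)+[0,0,h] for a in s_) for s_ in fork]
out={}
for n in I:
    im=cv2.resize(I[n][:,:,::-1],None,fx=4,fy=4,interpolation=cv2.INTER_CUBIC).clip(0,255).astype(np.uint8)
    f,sc=fit(L,[(cam(n),grads(I[n]),fork)],rng=(16,16,4)); print(n,"fork",f.round(1),round(sc,1),round(score(L,[(cam(n),grads(I[n]),fork)]),1))
    for a,b in fork:
        for pose,col in((L,(0,0,255)),(f,(0,255,0))):
            q=(pj(cam(n),fwd(pose,np.array([a,b])))*4+1.5).round().astype(int); cv2.line(im,tuple(map(int,q[0])),tuple(map(int,q[1])),col,1)
    q=pj(cam(n),fwd(L,np.array([[166,0,14+h]])))[0]; u,v=(q*4+(20,-60)).astype(int); out[n]=im[v-225:v+225,u-200:u+200]
cv2.imwrite("pics/pre4.png",np.hstack([out["scene"],out["top"]]))
E
python3 s4.py
```

```text
t 14.35 pos [376.8 201.1  80.7] x [ 0.     0.004 -1.   ] jaw yaw -29.21 q [ 26.4  11.5 117.5   0.2  50.9  55.5] F [ 0.7 -1.  -1.9] w 19.5
lifter pred [361.5 175.   60.9] h 99.60425258818887
scene fork [385.7 183.4  67.1] 60.4 41.4
top fork [356.9 192.2  59.5] 53.5 26.0
```

View pics/pre4.png

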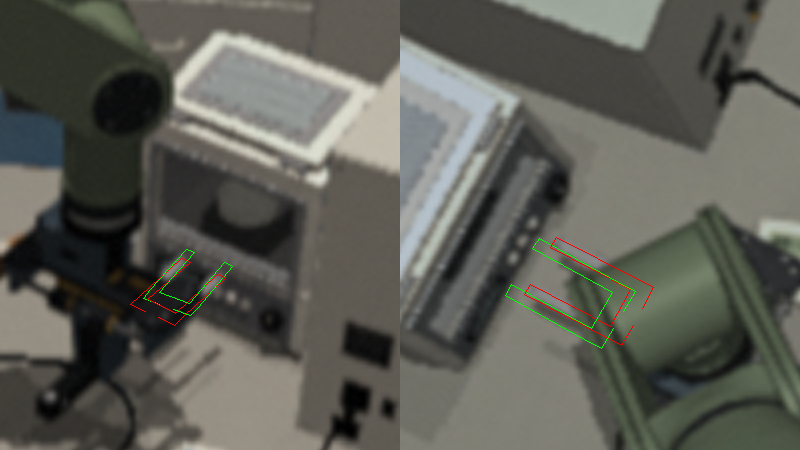

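```bash
python3 - <<'E'
from fit import *
I=np.load("avg4.npz"); s,r=axes(); p=s["ee_pos"]; out=[]
for n in("scene","top"):
    q=pj(cam(n),np.array([[448,329,113.]]))[0]; print(n,q); u,v=q.round().astype(int); print(u,v)
    out.append((255*(cv2.resize(I[n][v-32:v+28,u-20:u+20,::-1],(400,600),interpolation=cv2.INTER_CUBIC).clip(0,255)/255)**.6).astype(np.uint8))
cv2.imwrite("pics/clean4.png",np.hstack(out))
E
```

```text
scene [358.8829894  168.56675122]
359 169
top [208.33974282 212.53691601]
208 213
```

View pics/clean4.png

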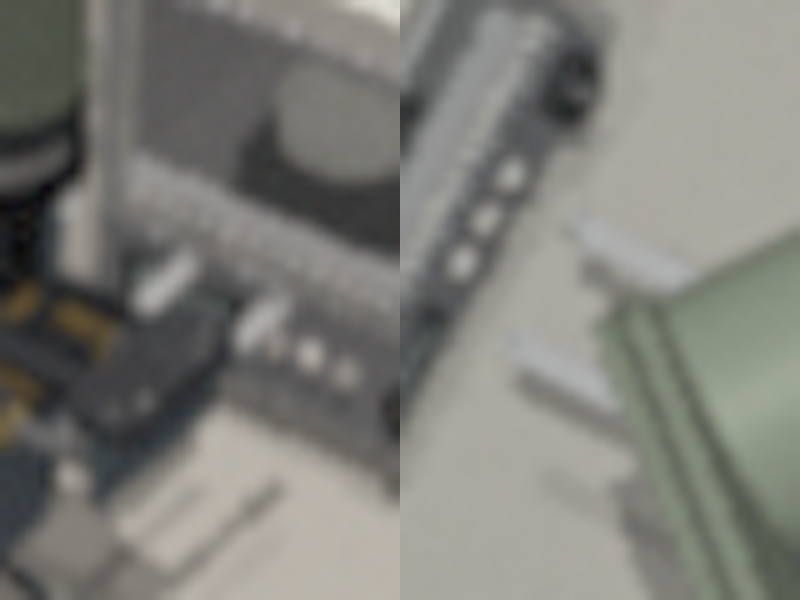

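Picture 9: both tines are clear. The tips are at (195,250) and (280,295) in the scene tile, and at (575,222) and (510,335) in the top tile.

```bash
python3 - <<'E'
from fit import *
s,r=axes(); p=s["ee_pos"]; yaw=np.degrees(np.arctan2(r[1,2],r[0,2]))+90; c,sn=np.cos(np.radians(yaw)),np.sin(np.radians(yaw)); d=np.array([c,sn]); l=np.array([-sn,c])
pred=p[:2]+175*d; print("pred tip mid",pred.round(1),"yaw",yaw.round(2))
tips=dict(scene=[(358.05,161.6),(366.6,166.1)],top=[(198.55,214.05),(205.05,202.75)])
ov=dict(scene=(533.4,474.5,60.4),top=(527.2,481.5,61.2))
for z in (110,114,117):
  for n in tips:
    A=[atz(n,t,z)[:2] for t in tips[n]]; m=np.mean(A,0); e=A[0]-A[1]; print(z,n,"mid",m.round(1),"sep",np.hypot(*e).round(1),"yaw",(np.degrees(np.arctan2(e[1],e[0]))-90).round(1),"off along/lat",((m-pred)@d).round(1),((m-pred)@l).round(1))
I=np.load("avg0.npz"); 
w=dict(z0=0)
for n,segs in dict(scene=yz(-100,-84,84,98,198),scene2=M["oven"]["scene"][4:],top=M["oven"]["top"],top2=yz(-100,-105,105,0,232)[:1]+M["oven"]["top"]).items():
    k=n.rstrip("2"); print(n,fit((529,479,61),[(cam(k),grads(I[k]),segs)],rng=(14,14,4)))
E
```

```text
pred tip mid [461.2 354.1] yaw 60.88
110 scene mid [458.9 364.8] sep 44.6 yaw 56.7 off along/lat 8.2 7.3
110 top mid [462.9 351. ] sep 42.7 yaw 60.0 off along/lat -1.9 -2.9
114 scene mid [459.1 359.8] sep 44.4 yaw 56.7 off along/lat 3.9 4.6
114 top mid [462.1 350.2] sep 42.6 yaw 60.0 off along/lat -3.0 -2.7
117 scene mid [459.3 356. ] sep 44.3 yaw 56.7 off along/lat 0.7 2.6
117 top mid [461.6 349.5] sep 42.5 yaw 60.0 off along/lat -3.9 -2.5
scene (array([531.05880368, 499.48789982,  61.10321051]), np.float64(81.6185073852539))
scene2 (array([533.03268317, 473.07918678,  61.4229751 ]), np.float64(95.6490249633789))
top (array([527.01096933, 481.6828465 ,  61.37139546]), np.float64(226.6373291015625))
top2 (array([527.31531889, 481.75465063,  61.03885312]), np.float64(210.79635620117188))
```

```bash
python3 - <<'E'
from fit import *
I=np.load("avg0.npz"); I4=np.load("avg4.npz")
g=grads(I["scene"]); C=cam("scene"); yaw=61.2; d=np.array([np.cos(np.radians(yaw)),np.sin(np.radians(yaw))]); l=np.array([-d[1],d[0]])
S={"outL":[((-100,105,20),(-100,105,225))],"outR":[((-100,-105,20),(-100,-105,225))],"opL":[((-100,84,100),(-100,84,196))],"opR":[((-100,-84,100),(-100,-84,196))]}
t=np.arange(-14,14.1,.5)
for al in(-6,0,6):
  for k,v in S.items():
    sc=[score((*(np.array([527.,481.6])+al*d+a*l),yaw),[(C,g,v)]) for a in t]; i=np.argsort(sc)[::-1]
    pk=[j for j in range(1,len(t)-1) if sc[j]>sc[j-1] and sc[j]>sc[j+1]]; print(al,k,[(float(t[j]),round(sc[j])) for j in pk])
# dish rim circle r=32 z=144 and foot
th=np.linspace(0,2*np.pi,25)
for z in(144,):
  c=[(32*np.cos(a),32*np.sin(a),z) for a in th]; segs=list(zip(c,c[1:]))
  print("dish",fit((502,440,0),[(C,g,segs)],rng=(20,24,.01),n=13))
  print("dish",fit((502,440,0),[(C,grads(I4["scene"]),segs)],rng=(20,24,.01),n=13))
print("top-based seat",np.array([527,481.6])-50*d)
for n in("scene","top"):
  for k in("dish","oven_seat"):
    for r in place_of(n,k)[:2]:
      uv=np.array(r["location"])*[640,480]; print(k,n,r["p"],atz(n,uv,126).round(1))
E
```

```text
-6 outL [(-11.0, 105)]
-6 outR [(-4.0, 19), (13.0, 109)]
-6 opL [(-11.5, 31), (10.5, 94)]
-6 opR [(-8.0, 102)]
0 outL [(-7.0, 100)]
0 outR [(-1.0, 21)]
0 opL [(-7.0, 37), (13.5, 91)]
0 opR [(-5.0, 104)]
6 outL [(-3.5, 94)]
6 outR [(2.5, 23)]
6 opL [(-2.5, 41)]
6 opR [(-1.5, 106)]
dish (array([500.73974541, 422.54513809,   1.98493722]), np.float64(74.79988861083984))
dish (array([500.92979275, 422.45961973,   2.26519789]), np.float64(72.48077392578125))
top-based seat [502.91231629 437.784666  ]
dish scene 0.44 [495.  452.1 126. ]
oven_seat scene 0.76 [505.5 419.9 126. ]
oven_seat top 0.91 [499.3 447.9 126. ]
```

```bash
python3 - <<'E'
from fit import *
I=np.load("avg0.npz"); I4=np.load("avg4.npz"); C=cam("scene"); g=grads(I["scene"])
s,r=axes(); p=s["ee_pos"]; yaw=np.degrees(np.arctan2(r[1,2],r[0,2]))+90; h=99.6
L=(p[0]-30*np.cos(np.radians(yaw)),p[1]-30*np.sin(np.radians(yaw)),yaw)
for n,t in dict(scene=[(358.05,161.6),(366.6,166.1)],top=[(198.55,214.05),(205.05,202.75)]).items():
    q=pj(cam(n),fwd(L,np.array([[205,22,h+16],[205,-22,h+16.]]))); print(n,"pred",q.round(1),"meas-pred",(np.array(t)-q).round(1))
    o=pj(cam(n),fwd(L,np.array([[205,0,h+16],[205,10,h+16.],[215,0,h+16],[205,0,h+26]]))); print(" d/10mm lat,along,z",(o[1:]-o[0]).round(2).tolist())
th=np.radians(np.arange(180,361,12)) # world arc facing -y
for zz,rr in((144,32),(140,30.5)):
  c=[(rr*np.cos(a),rr*np.sin(a),zz) for a in th]; segs=list(zip(c,c[1:]))
  for im in(I,I4): print("dish arc",fit((502,438,0),[(C,grads(im["scene"]),segs)],rng=(20,20,.01),n=13))
c=[(30*np.cos(a),30*np.sin(a),126) for a in th]; segs2=list(zip(c,c[1:]))
print("dish rim+foot",fit((502,438,0),[(C,g,segs+segs2)],rng=(20,20,.01),n=13))
im=cv2.resize(I["scene"][120:180,345:405,::-1],(800,800),interpolation=cv2.INTER_CUBIC).clip(0,255)
cv2.imwrite("pics/dish.png",(255*(im[100:700]/255)**.5).astype(np.uint8))
E
```

```text
scene pred [[358.3 162.4]
 [367.2 166.5]] meas-pred [[-0.2 -0.8]
 [-0.6 -0.4]]
 d/10mm lat,along,z [[-2.03, -0.93], [1.38, -1.24], [0.13, -1.95]]
top pred [[197.2 214.5]
 [203.8 202.7]] meas-pred [[ 1.3 -0.5]
 [ 1.3  0. ]]
 d/10mm lat,along,z [[-1.49, 2.68], [-2.67, -1.4], [-0.66, -0.55]]
dish arc (array([500.14084644, 421.2983485 ,  -1.45627812]), np.float64(115.93907165527344))
dish arc (array([500.43840599, 421.53671623,  -3.27337247]), np.float64(112.15152740478516))
dish arc (array([500.06949756, 424.71347557,  -4.17478261]), np.float64(118.11860656738281))
dish arc (array([500.2045683 , 424.86779567,  -4.44496411]), np.float64(114.30573272705078))
dish rim+foot (array([500.00989328, 437.00270792,  -6.83459136]), np.float64(89.01325225830078))
```

View pics/dish.png

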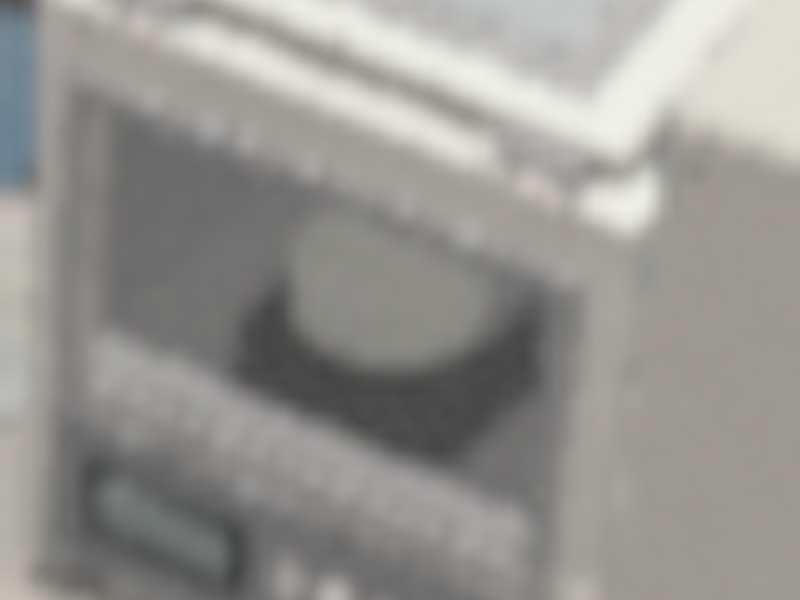

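Picture 10: the bright dish interior is centred near (374.6,150), and its far rim is hidden by the opening's top edge. The tines seem higher than predicted, so I'll check their height and pitch numerically.

```bash
cat > pitch.py <<'E'
from fit import *
from itertools import product
def tines(p,yaw,h,pitch,x0=150,lat=0,al=0):
    # lifter points rotated by pitch about grip (30,0,12); grip world = p xy
    cs=np.cos(np.radians(pitch)); sn=np.sin(np.radians(pitch)); segs=[]
    for y in(-27,-17,17,27): segs.append(((x0,y,14),(204,y,14)))
    for y in(-22,22): segs.append(((204,y-5,15),(204,y+5,15)))
    out=[]
    for s in segs:
        P=np.array(s,float); X=P[:,0]-30; Z=P[:,2]-12
        out.append((np.stack([X*cs-Z*sn+al,P[:,1]+lat,12+h+X*sn+Z*cs],1)))
    return out
def run(f,p,yaw,h,x0):
    I=np.load(f)
    for use in(("scene",),("scene","top")):
        V=[(cam(n),grads(I[n])) for n in use]; res=[]
        for pi,dz,la,al in product(np.arange(-4,10.1,1),np.arange(-4,16.1,2),np.arange(-6,6.1,1.5),(-4,-2,0,2,4)):
            sg=tines(p,yaw,h+dz,pi,x0,la,al); res.append((score((p[0],p[1],yaw),[(c,g,sg) for c,g in V]),pi,dz,la,al))
        res.sort(reverse=True); print(f,use,[tuple(round(float(v),1) for v in r) for r in res[:6]])
E
python3 - <<'E'
from pitch import *
run("avg4.npz",(376.8,201.1),60.8,99.6,170)
run("avg3.npz",(343.3,-87.5),61.3,228.8,150)
E
```

```text
avg4.npz ('scene',) [(120.3, 1.0, 0.0, 1.5, -4.0), (120.1, 1.0, -2.0, 3.0, -2.0), (120.0, -2.0, 8.0, 1.5, -4.0), (120.0, -2.0, 6.0, 3.0, -2.0), (119.9, 0.0, 0.0, 3.0, -2.0), (119.9, -1.0, 6.0, 1.5, -4.0)]
avg4.npz ('scene', 'top') [(171.0, 3.0, -4.0, 0.0, -4.0), (170.5, -4.0, 16.0, 0.0, -4.0), (170.3, 1.0, 2.0, 0.0, -4.0), (170.3, -2.0, 10.0, 0.0, -4.0), (170.1, 0.0, 4.0, 0.0, -4.0), (169.9, -3.0, 12.0, 0.0, -4.0)]
avg3.npz ('scene',) [(44.6, -4.0, -4.0, 0.0, -4.0), (44.4, -4.0, -4.0, 0.0, -2.0), (44.4, -4.0, -2.0, 0.0, -4.0), (44.3, -4.0, -2.0, -1.5, -4.0), (44.2, -4.0, -4.0, 1.5, -2.0), (44.2, -4.0, -4.0, 1.5, -4.0)]
avg3.npz ('scene', 'top') [(139.2, -4.0, 2.0, -4.5, -4.0), (138.5, -3.0, 0.0, -4.5, -4.0), (138.5, -4.0, 0.0, -4.5, -4.0), (138.4, -3.0, -2.0, -4.5, -4.0), (138.2, -4.0, 4.0, -4.5, -4.0), (138.1, -2.0, -4.0, -4.5, -4.0)]
```

>>> {"name": "drive_tool", "arguments": {"plan": [[0,0,0.5,0,0,-4,12],[0,0,0.5,8,15,-4,12],[0,0,0.5,17,32,-4,12],[0,0,0.5,23,44,-4,12],[0,0,0.5,25.5,48.5,-4,12],[0,0,0.5,25.5,48.5,-4,12]]}}

```text
time_s: 15.9
ee_pos: [401.5, 250.0, 76.1]
ee_rot: [142.8, 89.8, 114.3]
force: [0.2, 0.0, -1.9]
gripper_width: 19.4
```

```bash
python3 - <<'E'
from fit import *
report(); I={n:avg(n,6) for n in("scene","top")}; np.savez("avg5.npz",**I)
im=(255*(cv2.resize(I["scene"][125:180,345:400,::-1],(800,800),interpolation=cv2.INTER_CUBIC).clip(0,255)/255)**.5).astype(np.uint8)
cv2.imwrite("pics/in5.png",im[100:700])
E
```

```text
t 15.9 pos [401.5 250.   76.1] x [-0.001  0.003 -1.   ] jaw yaw -28.58 q [ 30.4  15.6 112.3   0.2  52.   58.8] F [ 0.2  0.  -1.9] w 19.4
```

View pics/in5.png

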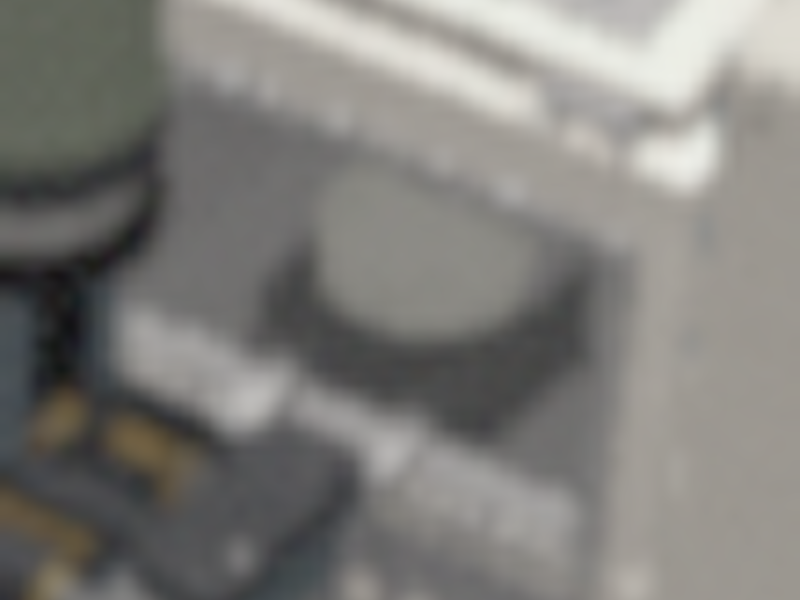

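Picture 11: the tips are just inside the sill at about (364.6,157.3) and (373.2,162.1). The rib block and dish are centred at u≈374.5, so the lateral error is within about ±2 mm. I'll insert gently and watch the force.

>>> {"name": "drive_tool", "arguments": {"plan": [[0,0,0,3,5.3,0,12],[0,0,0,7,12.3,0,12],[0,0,0,11,19.8,0,12],[0,0,0,14.3,26.3,0,12],[0,0,0,14.3,26.3,0,12]]}}

```text
time_s: 17.12
ee_pos: [416.2, 276.6, 76.3]
ee_rot: [128.8, 89.8, 100.2]
force: [0.3, 0.4, -1.0]
gripper_width: 19.4
```

>>> {"name": "drive_tool", "arguments": {"plan": [[0,0,0,3,5.3,0,12],[0,0,0,7,12.3,0,12],[0,0,0,11,19.8,0,12],[0,0,0,14.3,26.3,0,12],[0,0,0,14.3,26.3,0,12]]}}

```text
time_s: 17.75
ee_pos: [430.8, 303.4, 76.2]
ee_rot: [123.9, 89.8, 95.3]
force: [-0.6, -0.0, -1.4]
gripper_width: 19.7
```

No contact, and the tines are in the grooves. Next I'll feel for the groove floor to calibrate the height.

>>> {"name": "drive_tool", "arguments": {"plan": [[0,0,0,0,0,-1.5,12],[0,0,0,0,0,-3,12],[0,0,0,0,0,-4,12],[0,0,0,0,0,-4,12]]}}

```text
time_s: 18.25
ee_pos: [430.7, 303.3, 72.1]
ee_rot: [128.7, 89.8, 100.1]
force: [0.0, -0.3, -0.7]
gripper_width: 19.7
```

>>> {"name": "drive_tool", "arguments": {"plan": [[0,0,0,0,0,-1,12],[0,0,0,0,0,-2,12],[0,0,0,0,0,-2,12]]}}

```text
time_s: 18.62
ee_pos: [430.8, 303.3, 70.7]
ee_rot: [118.5, 89.8, 90.0]
force: [-1.8, -2.4, 2.1]
gripper_width: 19.8
```

Floor contact came at z≈71 against 71.8 expected, so the height calibration holds and h ≈ z+20. Next I'll raise to the stop/lip window (stop above 126, lip below) and advance until the stop meets the rib ends.

>>> {"name": "drive_tool", "arguments": {"plan": [[0,0,0,0,0,5,12],[0,0,0,0,0,12,12],[0,0,0,0,0,16.3,12],[0,0,0,2.9,5.3,16.3,12],[0,0,0,5.8,10.5,16.3,12],[0,0,0,7.2,13.1,16.3,12],[0,0,0,7.2,13.1,16.3,12]]}}

```text
time_s: 19.5
ee_pos: [438.0, 316.6, 86.7]
ee_rot: [124.4, 89.8, 95.8]
force: [-0.6, 0.1, -1.8]
gripper_width: 19.8
```

>>> {"name": "drive_tool", "arguments": {"plan": [[0,0,0,1,1.8,0,12],[0,0,0,2,3.5,0,12],[0,0,0,2,3.5,0,12]]}}

```text
time_s: 19.88
ee_pos: [440.1, 320.2, 86.7]
ee_rot: [123.4, 89.8, 94.8]
force: [0.3, -0.1, -1.8]
gripper_width: 19.6
```

>>> {"name": "drive_tool", "arguments": {"plan": [[0,0,0,0.7,1.3,0,12],[0,0,0,1.4,2.6,0,12],[0,0,0,1.4,2.6,0,12]]}}

```text
time_s: 20.25
ee_pos: [441.6, 322.9, 86.7]
ee_rot: [121.2, 89.8, 92.6]
force: [0.6, 0.3, -1.6]
gripper_width: 19.8
```

>>> {"name": "drive_tool", "arguments": {"plan": [[0,0,0,0.7,1.3,0,12],[0,0,0,1.4,2.6,0,12],[0,0,0,1.4,2.6,0,12]]}}

```text
time_s: 20.62
ee_pos: [442.2, 324.2, 86.6]
ee_rot: [-172.5, 89.9, 159.0]
force: [-1.9, -5.8, 0.1]
gripper_width: 19.9
```

Contact with the rib ends (about 6 N). I'll back off 5 mm to centre the nest, then lift slowly.

>>> {"name": "drive_tool", "arguments": {"plan": [[0,0,0,-1.5,-2.8,0,12],[0,0,0,-2.5,-4.6,0,12],[0,0,0,-2.5,-4.6,2,12],[0,0,0,-2.5,-4.6,4,12],[0,0,0,-2.5,-4.6,6,12],[0,0,0,-2.5,-4.6,9,12],[0,0,0,-2.5,-4.6,13,12],[0,0,0,-2.5,-4.6,17,12],[0,0,0,-2.5,-4.6,20,12],[0,0,0,-2.5,-4.6,20,12]]}}

```text
time_s: 21.88
ee_pos: [439.9, 319.7, 106.9]
ee_rot: [171.8, 89.9, 143.2]
force: [0.2, -0.6, -2.0]
gripper_width: 19.8
```

```bash
python3 - <<'E'
from fit import *
report(); I={n:avg(n,4) for n in("scene","top")}; np.savez("avg6.npz",**I)
th=np.radians(np.arange(180,361,12)); c=[(32*np.cos(a),32*np.sin(a),159) for a in th]
print(fit((501,430,0),[(cam("scene"),grads(I["scene"]),list(zip(c,c[1:])))],rng=(16,16,.01)))
E
```

```text
t 21.88 pos [439.9 319.7 106.9] x [-0.002  0.001 -1.   ] jaw yaw -28.54 q [3.470e+01 1.950e+01 1.011e+02 1.000e-01 5.950e+01 6.320e+01] F [ 0.2 -0.6 -2. ] w 19.8
(array([501.04318489, 417.03697865, 133.79815468]), np.float64(110.25248718261719))
```

Image check: the dish rose with the fork. I'll retract level along the oven axis.

>>> {"name": "drive_tool", "arguments": {"plan": [[0,0,0,-2.4,-4.4,0,12],[0,0,0,-7.2,-13.2,0,12],[0,0,0,-14.4,-26.3,0,12],[0,0,0,-23,-42,0,12],[0,0,0,-33,-60,0,12],[0,0,0,-43,-78.5,0,12],[0,0,0,-53,-97,0,12],[0,0,0,-62,-113,0,12],[0,0,0,-69,-126,0,12],[0,0,0,-72,-131.5,0,12]]}}

```text
time_s: 23.52
ee_pos: [367.2, 187.3, 106.6]
ee_rot: [-173.7, 89.9, 157.7]
force: [-0.2, -1.0, -2.4]
gripper_width: 19.9
```

```bash
python3 - <<'E'
from fit import *
report(); I={n:avg(n,4) for n in("scene","top")}; np.savez("avg7.npz",**I)
im=[]
for n in("scene","top"):
    u,v=pj(cam(n),np.array([[432,310,140.]]))[0].round().astype(int)
    im.append((255*(cv2.resize(I[n][v-25:v+25,u-25:u+25,::-1],(400,400),interpolation=cv2.INTER_CUBIC).clip(0,255)/255)**.7).astype(np.uint8))
cv2.imwrite("pics/out7.png",np.hstack(im))
th=np.radians(np.arange(0,361,15)); c=[(32*np.cos(a),32*np.sin(a),159) for a in th]; sg=list(zip(c,c[1:]))
for n in I: print(n,fit((432,307,0),[(cam(n),grads(I[n]),sg)],rng=(20,20,.01)))
s,r=axes(); y=np.arctan2(r[1,2],r[0,2])+np.pi/2; print("nest pred",s["ee_pos"][:2]+136*np.array([np.cos(y),np.sin(y)]))
E
```

```text
t 23.52 pos [367.2 187.3 106.6] x [-0.002  0.001 -1.   ] jaw yaw -28.57 q [2.530e+01 8.400e+00 1.169e+02 1.000e-01 5.480e+01 5.390e+01] F [-0.2 -1.  -2.4] w 19.9
scene (array([429.87768062, 322.9169531 ,   1.27851991]), np.float64(131.1284637451172))
top (array([412.41380516, 300.46559934,   3.22171599]), np.float64(73.48745727539062))
nest pred [432.84779725 307.96327242]
```

View pics/out7.png

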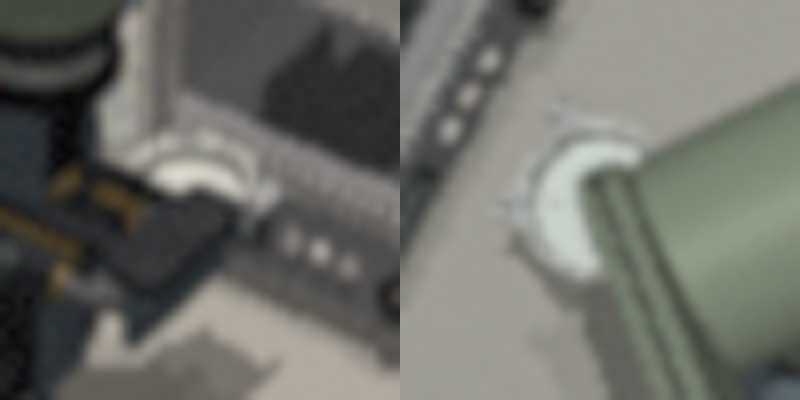

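Picture 12 (the last): the dish sits on the fork with both lips beyond its rim. I'll raise it and carry it with gentle ramps.

>>> {"name": "drive_tool", "arguments": {"plan": [[0,0,0,0,0,5,12],[0,0,0,-1,-4,15,12],[0,0,0,-3,-13,29,12],[0,0,0,-6,-27,45,12],[0,0,0,-10,-46,62,12],[0,0,0,-14,-70,78,12],[0,0,0,-18,-97,92,12],[0,0,0,-21,-124,102,12],[0,0,0,-24,-150,108,12],[0,0,0,-24,-174,110,12]]}}

```text
time_s: 25.18
ee_pos: [343.6, 13.2, 217.9]
ee_rot: [85.1, 90.0, 56.6]
force: [0.2, 0.7, -2.6]
gripper_width: 19.6
```

>>> {"name": "drive_tool", "arguments": {"plan": [[0,0,-2,0,-15,0,12],[0,0,-6,0,-30,0,12],[0,0,-12,0,-45,0,12],[0,0,-19,0,-60,0,12],[0,0,-26,0,-75,0,12],[0,0,-33,0,-90,0,12],[0,0,-40,2,-105,0,12],[0,0,-46,4,-118,0,12],[0,0,-50,6,-128,0,12],[0,0,-52,7,-133,0,12]]}}

```text
time_s: 26.42
ee_pos: [350.3, -120.4, 218.6]
ee_rot: [66.8, 89.9, -13.9]
force: [-0.0, -0.8, -2.3]
gripper_width: 19.7
```

```bash
python3 -c "
from fit import *; report()
I={n:avg(n,2) for n in('scene','top')}; np.savez('avg8.npz',**I)"
```

```text
t 26.43 pos [ 350.3 -120.4  218.6] x [ 0.001 -0.    -1.   ] jaw yaw -80.66 q [-20.8  -1.7 110.2   0.   71.5  59.9] F [-0.  -0.8 -2.3] w 19.7
```

>>> {"name": "drive_tool", "arguments": {"plan": [[0,0,-2,1,-5,0,12],[0,0,-6,4,-18,0,12],[0,0,-12,8,-37,0,12],[0,0,-18,13,-60,0,12],[0,0,-24,18,-84,0,12],[0,0,-30,23,-108,0,12],[0,0,-36,27,-130,0,12],[0,0,-41,31,-149,0,12],[0,0,-45,33,-162,0,12],[0,0,-46.8,34.2,-168.2,0,12]]}}

```text
time_s: 27.88
ee_pos: [384.6, -288.4, 217.9]
ee_rot: [134.3, 90.0, 6.9]
force: [-0.0, 0.6, -2.4]
gripper_width: 20.1
```

```bash
python3 - <<'E'
from fit import *; report()
I={n:avg(n,4) for n in('scene','top')}; np.savez('avg9.npz',**I)
p=state()["ee_pos"]; z=p[2]+19.8+14+18; y=np.radians(-37.5); nest=p[:2]+136*np.array([np.cos(y),np.sin(y)]); print("nest",nest,z)
th=np.radians(np.arange(0,361,15)); c=[(32*np.cos(a),32*np.sin(a),z) for a in th]; sg=list(zip(c,c[1:]))
for n in I: print(n,fit((*nest,0),[(cam(n),grads(I[n]),sg)],rng=(20,20,.01)))
E
```

```text
t 27.88 pos [ 384.6 -288.4  217.9] x [ 0.  0. -1.] jaw yaw -127.41 q [-38.2   8.8  98.7   0.   72.4  89.2] F [-0.   0.6 -2.4] w 20.1
nest [ 492.37642638 -370.24678022] 269.9949595241627
scene (array([ 492.90664179, -366.14534583,    1.06435949]), np.float64(143.5459747314453))
top (array([ 489.07483518, -358.90751842,   -7.80962697]), np.float64(65.8624038696289))
```

>>> {"name": "drive_tool", "arguments": {"plan": [[0,0,-0.1,0,-0.2,-6,12],[0,0,-0.1,0,-0.2,-20,12],[0,0,-0.1,0,-0.2,-42,12],[0,0,-0.1,0,-0.2,-72,12],[0,0,-0.1,0,-0.2,-105,12],[0,0,-0.1,0,-0.2,-136,12],[0,0,-0.1,0,-0.2,-162,12],[0,0,-0.1,0,-0.2,-180,12],[0,0,-0.1,0,-0.2,-191,12],[0,0,-0.1,0,-0.2,-196,12]]}}

```text
time_s: 29.52
ee_pos: [384.2, -287.4, 21.5]
ee_rot: [-132.7, 90.0, 100.0]
force: [0.2, -0.1, -2.8]
gripper_width: 19.6
```

>>> {"name": "drive_tool", "arguments": {"plan": [[0,0,0,0,0,-4,12],[0,0,0,0,0,-9,12],[0,0,0,0,0,-13,12],[0,0,0,0,0,-16,12],[0,0,0,0,0,-18,12],[0,0,0,0,0,-20,12],[0,0,0,0,0,-22,12],[0,0,0,0,0,-24,12]]}}

```text
time_s: 30.52
ee_pos: [384.4, -287.6, -2.5]
ee_rot: [120.7, 90.0, -6.6]
force: [-0.7, -0.0, -2.1]
gripper_width: 20.0
```

>>> {"name": "drive_tool", "arguments": {"plan": [[0,0,0,0,-0.8,-4,12],[0,0,0,0,-0.8,-8,12],[0,0,0,0,-0.8,-12,12],[0,0,0,0,-0.8,-14.5,12],[0,0,0,0,-0.8,-16,12],[0,0,0,0,-0.8,-16,12]]}}

```text
time_s: 31.28
ee_pos: [384.4, -288.3, -18.6]
ee_rot: [130.7, 90.0, 3.3]
force: [0.4, -0.0, -2.5]
gripper_width: 19.9
```

>>> {"name": "drive_tool", "arguments": {"plan": [[0,0,0,0,0,-0.6,12],[0,0,0,0,0,-0.6,12]]}}

```text
time_s: 31.52
ee_pos: [384.4, -288.4, -19.1]
ee_rot: [121.0, 90.0, -6.4]
force: [0.7, 0.1, -2.0]
gripper_width: 19.3
```

>>> {"name": "drive_tool", "arguments": {"plan": [[0,0,0,0,0,-0.7,12],[0,0,0,0,0,-0.7,12],[0,0,0,0,0,-0.7,22],[0,0,0,0,0,-0.2,26],[0,0,0,0,0,0,36],[0,0,0,0,0,0,36],[0,0,0,0,0,0,36]], "grip_force": 5}}

```text
time_s: 32.4
ee_pos: [384.4, -288.4, -19.2]
ee_rot: [125.0, 90.0, -2.3]
force: [0.3, 0.5, -0.3]
gripper_width: 35.9
```

>>> {"name": "drive_tool", "arguments": {"plan": [[0,0,0,0,0,10,36],[0,0,0,0,0,40,36],[0,0,0,0,0,80,50],[0,0,0,0,0,115,91],[0,0,0,-20,15,140,91],[0,0,0,-60,50,150,91],[0,0,0,-100,100,150,91],[0,0,0,-130,140,150,91],[0,0,0,-130,140,150,91]]}}

```text
time_s: 33.52
ee_pos: [251.7, -146.0, 131.0]
ee_rot: [-141.7, 90.0, 91.0]
force: [0.1, -1.1, -0.2]
gripper_width: 91.0
```

```bash
python3 - <<'E'
from fit import *; report()
I={n:avg(n,4) for n in('scene','top')}; np.savez('avg10.npz',**I)
th=np.radians(np.arange(0,361,15))
def circ(r,z): c=[(r*np.cos(a),r*np.sin(a),z) for a in th]; return list(zip(c,c[1:]))
for n in I:
    print(n,"dish",fit((492,-370,0),[(cam(n),grads(I[n]),circ(32,54))],rng=(16,16,.01)))
    print(n,"lifter",fit((360,-270,-37.5),[(cam(n),grads(I[n]),M["lifter"][n])],rng=(12,12,4)))
    print(n,"nest/dish:",[(k,atz(n,np.array(r["location"])*[640,480],z).round(0)[:2].tolist(),round(r["p"],2)) for k,z in(("dish",36),("lifter_grip",12)) for r in place_of(n,k)[:2]])
E
```

```text
t 33.52 pos [ 251.7 -146.   131. ] x [-0.  0. -1.] jaw yaw -127.27 q [-32.4  -4.9 126.7   0.   58.2  94.9] F [ 0.1 -1.1 -0.2] w 91.0
scene dish (array([ 493.13056221, -382.21930968,   -4.02035769]), np.float64(138.55992126464844))
scene lifter (array([ 356.7468665 , -276.25348499,  -36.38821315]), np.float64(213.37466430664062))
scene nest/dish: [('dish', [496.0, -364.0], 0.57), ('dish', [533.0, 447.0], 0.49)]
top dish (array([ 488.36241409, -370.64376069,    5.27164801]), np.float64(96.11351776123047))
top lifter (array([ 362.57896903, -271.41140948,  -37.82225205]), np.float64(123.88002014160156))
top nest/dish: [('dish', [481.0, -366.0], 0.69), ('lifter_grip', [375.0, -291.0], 0.81)]
```

The lifter is parked and released (force about 0). The dish estimate is (491,−372.5). I'll go above it with the jaws along the ribs.

>>> {"name": "drive_tool", "arguments": {"plan": [[0,0,10,15,-15,20,91],[0,0,20,45,-45,40,91],[0,0,30,80,-78,50,91],[0,0,40,120,-115,50,91],[0,0,50,160,-152,50,91],[0,0,60,195,-185,40,91],[0,0,70,220,-208,20,91],[0,0,80,235,-222,0,91],[0,0,89.8,239.6,-226.5,-20,91],[0,0,89.8,239.6,-226.5,-30,91]]}}

```text
time_s: 35.38
ee_pos: [493.7, -374.9, 98.8]
ee_rot: [-175.7, 89.8, 146.6]
force: [0.3, -0.2, -0.2]
gripper_width: 91.0
```

```bash
python3 -c "
from h import *; report()"
```

```text
t 35.38 pos [ 493.7 -374.9   98.8] x [-0.002  0.002 -1.   ] jaw yaw -37.71 q [-38.3  26.3  91.1  -0.   62.7  -0.5] F [ 0.3 -0.2 -0.2] w 91.0
```

>>> {"name": "drive_tool", "arguments": {"plan": [[0,0,0,-2,2,-25,91],[0,0,0,-2,2,-55,91],[0,0,0,-2,2,-70,91],[0,0,0,-2,2,-75,91],[0,0,0,-2,2,-78,91],[0,0,0,-2,2,-80,91],[0,0,0,-2,2,-80,91]]}}

```text
time_s: 36.25
ee_pos: [492.0, -373.1, 19.3]
ee_rot: [-172.9, 89.9, 149.4]
force: [0.4, -0.3, 0.2]
gripper_width: 91.0
```

>>> {"name": "drive_tool", "arguments": {"plan": [[0,0,0,0,0,0,82],[0,0,0,0,0,0,76],[0,0,0,0,0,0,72],[0,0,0,0,0,0,68],[0,0,0,0,0,0,65],[0,0,0,0,0,0,62],[0,0,0,0,0,0,59],[0,0,0,0,0,0,56]], "grip_force": 10}}

```text
time_s: 37.25
ee_pos: [491.9, -373.1, 19.3]
ee_rot: [-172.4, 89.9, 149.9]
force: [-0.5, 0.1, 1.2]
gripper_width: 63.5
```

Holding the rim (63.5 mm). Lifting.

>>> {"name": "drive_tool", "arguments": {"plan": [[0,0,0,0,0,4,56],[0,0,0,0,0,12,56],[0,0,0,0,0,26,56],[0,0,0,0,0,48,56],[0,0,0,0,0,76,56],[0,0,0,0,0,106,56],[0,0,0,0,0,138,56],[0,0,0,0,0,168,56],[0,0,0,0,0,188,56],[0,0,0,0,0,196,56]], "grip_force": 15}}

```text
time_s: 38.5
ee_pos: [492.4, -373.4, 217.7]
ee_rot: [-9.9, 89.9, -47.6]
force: [-0.4, -0.2, -1.3]
gripper_width: 63.0
```

```bash
python3 - <<'E'
from fit import *; report()
I={n:avg(n,3) for n in('scene','top')}; np.savez('avg11.npz',**I)
th=np.radians(np.arange(0,361,15))
def circ(r,z): c=[(r*np.cos(a),r*np.sin(a),z) for a in th]; return list(zip(c,c[1:]))
for n in I:
  print(n,"lifter",fit((360,-270,-37.5),[(cam(n),grads(I[n]),M["lifter"][n])],rng=(12,12,4)))
  print(n,"pan",fit((521,-23,0),[(cam(n),grads(I[n]),circ(60,58))],rng=(14,14,.01)))
  for r in place_of(n,"balance_pan")[:2]: print(n,r["p"],atz(n,np.array(r["location"])*[640,480],58).round(1))
E
```

```text
t 38.5 pos [ 492.4 -373.4  217.7] x [ 0.001 -0.001 -1.   ] jaw yaw -37.72 q [-38.2  21.4  81.3  -0.   77.2  -0.5] F [-0.4 -0.2 -1.3] w 63.0
scene lifter (array([ 356.98005285, -276.29940794,  -35.64375661]), np.float64(179.93289184570312))
scene pan (array([517.35614114, -22.75420417,   3.55602769]), np.float64(59.3427619934082))
scene 0.76 [528.8 -30.4  58. ]
top lifter (array([ 390.00814913, -238.71497387,  -39.00000605]), np.float64(17.140689849853516))
top pan (array([525.08432495, -23.5832679 ,   1.0688534 ]), np.float64(111.30303955078125))
top 0.97 [524.3 -34.5  58. ]
```

>>> {"name": "drive_tool", "arguments": {"plan": [[0,0,0,1,10,3,56],[0,0,0,3,32,3,56],[0,0,0,6,68,3,56],[0,0,0,10,115,3,56],[0,0,0,14,165,3,56],[0,0,0,18,215,3,56],[0,0,0,23,265,3,56],[0,0,0,26,308,3,56],[0,0,0,28.5,338,0,56],[0,0,0,29.6,351.4,-5,56]]}}

```text
time_s: 40.15
ee_pos: [520.7, -18.9, 209.5]
ee_rot: [174.9, 89.8, 137.3]
force: [0.3, -0.6, -1.1]
gripper_width: 63.2
```

>>> {"name": "drive_tool", "arguments": {"plan": [[0,0,0,0,0,-10,56],[0,0,0,0,0,-30,56],[0,0,0,0,0,-60,56],[0,0,0,0,0,-90,56],[0,0,0,0,0,-115,56],[0,0,0,0,0,-132,56],[0,0,0,0,0,-142,56],[0,0,0,0,0,-147,56],[0,0,0,0,0,-150,56],[0,0,0,0,0,-150,56]]}}

```text
time_s: 41.4
ee_pos: [520.9, -19.0, 59.8]
ee_rot: [168.8, 89.8, 131.3]
force: [0.1, 0.6, -0.5]
gripper_width: 63.0
```

```bash
python3 - <<'E'
from fit import *; report()
I={n:avg(n,4) for n in('scene','top')}; np.savez('avg12.npz',**I)
E
```

```text
t 41.4 pos [520.9 -19.   59.8] x [-0.002  0.002 -1.   ] jaw yaw -37.55 q [ -3.4  20.7 107.3   0.2  52.1  34. ] F [ 0.1  0.6 -0.5] w 63.0
```

>>> {"name": "drive_tool", "arguments": {"plan": [[0,0,0,1,-3,-5,56],[0,0,0,1,-3,-10,56],[0,0,0,1,-3,-13,56],[0,0,0,1,-3,-15,56],[0,0,0,1,-3,-15,56]]}}

```text
time_s: 42.42
ee_pos: [521.7, -21.9, 44.5]
ee_rot: [175.4, 89.8, 137.8]
force: [0.8, -0.5, -1.7]
gripper_width: 62.6
```

>>> {"name": "drive_tool", "arguments": {"plan": [[0,0,0,0,0,-1,56],[0,0,0,0,0,-1.8,56],[0,0,0,0,0,-2.5,56],[0,0,0,0,0,-2.5,56]]}}

```text
time_s: 42.92
ee_pos: [521.7, -21.9, 42.0]
ee_rot: [175.8, 89.8, 138.3]
force: [-0.6, 0.2, -1.1]
gripper_width: 63.4
```

>>> {"name": "drive_tool", "arguments": {"plan": [[0,0,0,0,0,-0.4,56],[0,0,0,0,0,-0.8,56],[0,0,0,0,0,-0.8,56]]}}

```text
time_s: 43.3
ee_pos: [521.7, -21.9, 41.3]
ee_rot: [175.1, 89.8, 137.6]
force: [0.2, -0.7, -0.7]
gripper_width: 63.1
```

>>> {"name": "drive_tool", "arguments": {"plan": [[0,0,0,0,0,-0.4,56],[0,0,0,0,0,-0.6,56],[0,0,0,0,0,-0.6,56]]}}

```text
time_s: 43.68
ee_pos: [521.7, -21.9, 41.2]
ee_rot: [172.8, 89.8, 135.2]
force: [-1.3, 0.2, 5.2]
gripper_width: 62.6
```

Contact with the pan at z≈41.2 (5 N), as expected. Releasing.

>>> {"name": "drive_tool", "arguments": {"plan": [[0,0,0,0,0,0.1,62],[0,0,0,0,0,0.1,66],[0,0,0,0,0,0.1,72],[0,0,0,0,0,0.1,82],[0,0,0,0,0,0.1,91],[0,0,0,0,0,0.1,91]]}}

```text
time_s: 44.42
ee_pos: [521.7, -21.9, 41.3]
ee_rot: [171.4, 89.8, 133.9]
force: [-0.4, 0.2, 0.1]
gripper_width: 91.0
```

>>> {"name": "drive_tool", "arguments": {"plan": [[0,0,0,0,0,8,91],[0,0,0,0,0,30,91],[0,0,0,0,0,70,91],[0,0,0,0,0,120,91],[0,0,0,-30,0,160,91],[0,0,0,-80,0,180,91],[0,0,0,-140,0,190,91],[0,0,0,-190,0,190,91],[0,0,0,-210,0,190,91]]}}

```text
time_s: 45.55
ee_pos: [309.5, -21.8, 231.8]
ee_rot: [147.0, 89.9, 109.4]
force: [0.8, -0.0, -0.6]
gripper_width: 90.7
```

```bash
python3 - <<'E'
from fit import *; report()
I={n:avg(n,5) for n in('scene','top')}; I0=np.load("avg0.npz"); np.savez("avg13.npz",**I)
th=np.radians(np.arange(0,361,15))
def circ(r,z): c=[(r*np.cos(a),r*np.sin(a),z) for a in th]; return list(zip(c,c[1:]))
for n in I:
  for k,r,z in(("dish",32,76),("pan",60,58)): print(n,k,fit((521,-22,0),[(cam(n),grads(I[n]),circ(r,z))],rng=(14,14,.01),n=11))
  print(n,"lifter",fit((360,-270,-37.5),[(cam(n),grads(I[n]),M["lifter"][n])],rng=(12,12,4)))
  for k in("moisture_dish","vial_a","lab_timer"): print(n,k,[(atz(n,np.array(r["location"])*[640,480],0).round(0)[:2].tolist(),round(r["p"],2)) for r in place_of(n,k)[:2]])
  # changed regions vs start
  D=(np.abs(cv2.GaussianBlur(I[n]-I0[n],(0,0),1)).max(2)>25).astype(np.uint8); N,_,st,ce=cv2.connectedComponentsWithStats(D)
  print(n,"changes",[(ce[i].round().astype(int).tolist(),int(st[i,4])) for i in range(1,N) if st[i,4]>6])
E
```

```text
t 45.55 pos [309.5 -21.8 231.8] x [-0.001  0.002 -1.   ] jaw yaw -37.56 q [-6.300e+00 -8.200e+00  1.138e+02  1.000e-01  7.440e+01  3.120e+01] F [ 0.8 -0.  -0.6] w 90.7
scene dish (array([525.85075211, -14.62471686,   0.58785013]), np.float64(117.64232635498047))
scene pan (array([518.35503917, -20.56719541,   1.75084438]), np.float64(130.40399169921875))
scene lifter (array([ 356.77460163, -276.17984968,  -36.4804617 ]), np.float64(220.96730041503906))
scene moisture_dish [([417.0, -481.0], 0.91)]
scene vial_a [([508.0, -534.0], 0.57)]
scene lab_timer [([471.0, 154.0], 0.8), ([487.0, -347.0], 0.23)]
scene changes [([254, 96], 8948), ([195, 111], 4937), ([228, 255], 15262), ([373, 149], 119), ([242, 204], 34), ([227, 213], 120), ([308, 227], 1758), ([370, 243], 139), ([233, 247], 10), ([206, 251], 75), ([318, 301], 43), ([311, 306], 67), ([230, 379], 18)]
top dish (array([517.53459304, -13.82345724,  -1.20651134]), np.float64(90.7170639038086))
top pan (array([524.9627615 , -23.61766568,   0.99113963]), np.float64(109.94608306884766))
top lifter (array([ 360.7544082 , -269.81884659,  -37.54338737]), np.float64(140.64520263671875))
top moisture_dish [([426.0, -484.0], 0.81)]
top vial_a [([505.0, -537.0], 0.52)]
top lab_timer [([492.0, 158.0], 0.88)]
top changes [([314, 189], 154), ([312, 198], 20), ([280, 340], 11710), ([304, 213], 36), ([414, 310], 15410), ([333, 274], 123), ([324, 280], 63), ([303, 293], 76), ([288, 302], 21), ([339, 345], 137), ([304, 375], 142), ([334, 373], 33)]
```

The dish fit hints at an offset of about 8 mm in y. I'll check it with the change silhouette.

```bash
python3 - <<'E'
from fit import *
A=np.load("avg0.npz"); B=np.load("avg13.npz"); th=np.radians(np.arange(0,360,10))
pans=dict(scene=(518.3,-20.6),top=(525,-23.6))
for n in("scene","top"):
    C=cam(n); x,y=pans[n]; c=pj(C,np.array([[x,y,58.]]))[0]
    D=cv2.GaussianBlur(np.abs(B[n]-A[n]).max(2),(0,0),.7)
    for T in(12,18,25,35):
        m=(D>T).astype(np.uint8); N,L,st,ce=cv2.connectedComponentsWithStats(m)
        i=min((i for i in range(1,N) if st[i,4]>20),key=lambda i:np.hypot(*(ce[i]-c)))
        h=cv2.convexHull(np.argwhere(L==i)[:,::-1].astype(np.int32)); M_=cv2.moments(h)
        hc=np.array([M_["m10"],M_["m01"]])/M_["m00"]
        # expected hull centre for dish centred on pan, by model silhouette
        P=np.array([[x+32*np.cos(a),y+32*np.sin(a),z] for a in th for z in(58,76)]); hm=cv2.convexHull(pj(C,P).astype(np.float32)); Mm=cv2.moments(hm); ec=np.array([Mm["m10"],Mm["m01"]])/Mm["m00"]
        w=atz(n,hc,67)-atz(n,ec,67); print(n,T,st[i].tolist(),"area",M_["m00"],"exp",round(Mm["m00"]),"dxy",w[:2].round(1))
    # brightness-profile centre rows
    u,v=c.round().astype(int); print(n,"pan px",c.round(1)); 
    print(B[n][v-9:v+8,u-13:u+14].mean(2).astype(int))
E
```

```text
scene 12 [360, 233, 20, 18, 254] area 240.5 exp 247 dxy [4.5 1.2]
scene 18 [361, 234, 18, 16, 216] area 202.0 exp 247 dxy [4.  0.5]
scene 25 [361, 235, 18, 15, 193] area 183.5 exp 247 dxy [ 4.7 -0.9]
scene 35 [362, 238, 16, 12, 129] area 132.0 exp 247 dxy [ 4.3 -5.7]
scene pan px [368.6 243.7]
[[103 125 142 144 144 142 145 153 150 137 130 133 122 108 105 107 124 143
  146 148 147 148 139 135 123 120 132]
 [125 138 144 144 142 144 150 154 136 118 109 120 126 125 125 118 117 110
  110 124 131 147 151 142 130 111 112]
 [138 142 143 143 141 144 151 143 118 122 136 158 167 169 171 164 158 140
  124 108 103 130 149 146 138 126 111]
 [142 141 143 141 140 147 156 132 129 161 180 194 196 197 198 193 193 182
  170 145 111 112 141 151 143 137 130]
 [143 141 141 140 140 147 161 133 161 192 200 204 201 202 203 198 200 200
  196 186 151 112 137 163 148 139 139]
 [141 141 139 140 137 142 165 156 186 200 203 204 202 203 203 202 202 201
  200 194 181 134 138 168 150 138 141]
 [141 140 141 139 136 134 158 172 194 197 202 205 203 204 204 204 203 202
  198 194 193 167 144 158 147 140 141]
 [141 141 139 
[... 2625 characters left out ...]
 146 149 149 149 150]
 [145 127 102 138 179 189 189 187 187 189 189 189 189 188 188 188 189 188
  173 144 133 140 149 150 150 151 150]
 [143 128 101 126 169 184 188 185 184 187 189 188 189 188 190 189 188 184
  163 131 126 145 151 151 151 151 151]
 [145 137 115 108 138 170 187 183 180 184 183 183 184 189 188 189 185 171
  146 131 133 148 152 151 151 151 153]
 [145 146 137 116 116 151 176 186 187 183 175 174 178 186 188 185 173 152
  133 130 143 149 150 151 151 153 154]
 [145 147 146 134 111 108 138 166 181 180 175 176 180 181 174 161 142 127
  128 141 147 149 149 151 150 152 153]
 [146 147 147 140 118  91  95 116 138 142 140 144 150 147 132 123 112 123
  141 150 150 150 149 149 150 150 152]]
```

The offset is within about 5 mm on a 120 mm pan. The bystanders are unchanged, the lifter is parked, and the robot is clear. Handing in.

```bash
python3 -c "
from h import *; print(env.job_done())"
```

```text
the job is handed in; nothing more can be done
None
```

The dish is on the balance pan and the job is handed in, at about 46 s of the 72 s allowed. I lifted it out of the oven on the lifter, set it on the cooling block's ribs, and left the lifter parked with its tines in the grooves. Then I took the dish by its sides and lowered it onto the pan until it touched, at about 5 N.

**Last checks:**
- **Dish:** it stands on the pan. The two cameras disagree on how well it is centred: the final silhouette check put it 4–5 mm off in x by the scene camera and about 7 mm off in y by the top camera. Their average is about 1.5 mm in x and 4 mm in y. An earlier edge fit had suggested about 8 mm in y. I left the dish as it was.
- **Lifter:** it is back within about 2–3 mm sideways of where it first lay.
- **Bystanders:** the small lidded dish, the vial and the timer showed no movement beyond the detection scatter.

**What did not go as expected:**
- **First grip:** the fingers closed on nothing. The reported tool height turned out to be about 21.6 mm lower than the true fingertip height.
- **Height calibration:** I found that offset by touching the bench, where the end-of-move reading was 48 N through the fingers. I then confirmed it against the groove floor in the oven.
- **Cameras:** the scene and top cameras disagree by several millimetres. I therefore set the final position in the oven by feel, against the rib ends at about 6 N.

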